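Clamp the green stone bar in the crank vise

TASK

Take the green stone bar and lay it in the vise, flat on the two parallels, centred on the jaws and pressed up against the fixed jaw, and let go of it. Then turn the crank clockwise by its red handle, about two and a half turns, until the moving jaw presses on the bar and its springs are well squeezed so that the bar is held firmly, and let go. Leave the ochre bar, the black bar and the black tin where they are.

Things in the scene. Friction and masses are not known exactly. Their poses are not given: they have to be found in the camera images.
- green_center (a point): Centre of the loose green (teal) stone bar, 60 x 32 x 40 mm (its x, y, z), about 0.2 kg (may vary by a third); it lies on the table on a 60 x 32 face, 40 mm tall. Take it by its two ends, 60 mm apart along its own x: the jaws are only 40 mm wide, so the fingers pass beside them.
- ochre_center (a point): Centre of a loose ochre stone bar of the same size; leave it alone.
- black_center (a point): Centre of a loose black stone bar of the same size; leave it alone.
- tin: Loose black adhesive tin, 72 mm across, 55 mm tall, origin at the centre of its underside; leave it alone.
- vise: Vise fixed to the table. Origin on the table under the middle of the fixed jaw's face; z up, x along the jaws, +y from moving to fixed jaw. Blue bed 70 mm wide, 20 mm high, y +40 to -205 mm; on it two bright parallels along y, 8 mm wide, at x -14 and +14 mm, tops at z 34 mm. Fixed jaw: x -20 to 20 mm, face at y 0, top at z 66 mm. Blue gear housing under the crank, 56 mm square, top at z 62 mm.
- seat (a point): Point fixed to the vise (its x 0, y -16, z 54 mm; same axes) where the centre of the clamped bar belongs: 60 mm length along x, standing on the parallels, one 60 x 40 face against the fixed jaw.
- jaw: The steel moving jaw, 40 mm wide, 14 mm thick, top at z = 66 mm, carried on springs by a blue block behind it (44 mm thick in all); it slides along the vise's y, driven by the crank. Origin at the foot of its face, at x 0, z 34 mm of the vise. At the start its face is 67 to 76 mm from the fixed jaw; the springs (6 N per mm) give up to 12 mm towards the block.
- crank_axis (a point): Fixed point on the upright axis of the crank, at the height of the handle's middle (vise frame x 0, y -167, z 100 mm). Turning clockwise closes the jaw, 18 mm per full turn; it takes about 2.5 N at the handle and stays where it is left. The jaw moves only with the crank.
- crank_knob (a point): Middle of the red crank handle, an upright cylinder 18 mm in diameter and 40 mm tall (80 to 120 mm above the table), 40 mm from the crank's axis; it spins freely on its pin, so it may be held firmly with a fixed wrist while it is led round the circle. The arm below it has its top at 76 mm.
- crank (a joint): Angle of the crank (rad), growing clockwise seen from above; 0 = handle on the jaws' side (vise +y) of the axis, jaw fully open. After the jaw first touches the bar, its springs must be pressed: a further third of a turn clamps firmly (handle force rises from about 2.5 to 5 N); half a turn does no harm.
There are look-alikes about, which are no part of the job. What is shaped like the part that bears green_center but blue is not meant.

How it is judged (in metres and radians):
On the way, in this order (a step that is already met when the one before it is completed fails the run):
1. the green bar stands on the parallels, square and centred, against the fixed jaw (within 4 mm), let go while the moving jaw is still open (face over 50 mm from the fixed jaw) (z of green_center in the frame of vise between 0.0515 and 0.0565 m and x of green_center in the frame of vise between -0.012 and 0.012 m and y of green_center in the frame of vise between -0.0205 and -0.0135 m and angle between green_center's own z axis and vertical below 0.06 rad and angle between the y axis of green_center and the y axis of vise, either way round below 0.12 rad and contact force between the fingers and green below 0.2 N and y of jaw in the frame of vise below -0.05 m and linear speed of green below 0.02 m/s), for 0.2 s.
2. the moving jaw clamps the bar with more than 10 N (z of green_center in the frame of vise between 0.0515 and 0.0565 m and x of green_center in the frame of vise between -0.012 and 0.012 m and y of green_center in the frame of vise between -0.0185 and -0.0135 m and angle between green_center's own z axis and vertical below 0.04 rad and angle between the y axis of green_center and the y axis of vise, either way round below 0.05 rad and contact force between jaw and green above 10 N), for 0.2 s.
At the end, for the whole second after the job is handed in: The green bar is at rest on the parallels (height within 2.5 mm, tilt under 0.04 rad), centred on the jaws within 12 mm, square to them within 0.05 rad, its face on the fixed jaw within 2.5 mm, clamped by the moving jaw with more than 10 N; the crank is at rest (all of step 2 and linear speed of green below 0.01 m/s and velocity of joint crank between -0.1 and 0.1 rad/s); the robot touches nothing.
It fails at once if the ochre bar, the black bar or the tin is moved by more than 15 mm (distance of any of ochre_center, black_center, tin from where it was at the start of the episode above 0.015 m).
It also fails if it takes over 69 s, if anything falls off the work surface, if the arm or the gripper's body presses on something with over 40 N, if the wrist force passes 120 N, or if a joint passes its speed limit or range.

ROBOT

A 7-joint arm with a two-finger parallel gripper is mounted at the origin on the work surface. World frame = base frame: x ahead of the robot, y to its left, z up, the work surface at z = 0. Lengths are in mm, angles in rad, forces in N, time in s.
With the tool pointing down it reaches from about 425 to 1025 mm from the base axis. Payload 9.4 kg.
Tool frame: the origin (TCP) lies at the very end of the fingers, on their centre line; the grasp point (between the pads) lies env.tcp_to_grasp behind it (env.tcp_to_grasp is the distance from the TCP to the grasp point, in mm); x points along the fingers, z is the direction in which the jaws open and shut, and the axes are right-handed (so a half turn about x gives the same grasp; the last joint's range is limited). The gripper opens to 85 mm and grips with 20 to 120 N. Pads are 22 mm wide; open, the fingers measure 114 mm over their backs; the gripper's body (76 mm by 85 mm) begins 54 mm behind the grasp point. The pads swing forward as they close: fully open they stand 13 mm farther back than shut.
Start: joints at [-1.298, 0.599, -0.003, 1.599, 0.002, 0.943, -0.08], TCP at [248.469, 681.093, 231.275] pointing down, gripper open.
Joint ranges: [-2.57, 2.57], [-0.35, 1.97], [-1.29, 1.29], [0.11, 2.56], [-1.05, 4.19], [0.11, 1.86], [-2.63, 2.63]. Speed limits (rad/s): [2.22, 2.22, 3.01, 3.01, 3.14, 3.14, 3.14].

INTERFACE

Orientations are given as [roll, pitch, yaw] about the fixed x, y, z axes, in that order (R = Rz(yaw) Ry(pitch) Rx(roll)).
In Python, from station import env gives the robot as it stands.
- The arm moves only by the shell command python3 -m jog 'ROWS' [FORCE]. ROWS is JSON, a list of rows, each an object with "claw": the opening, from -1 (shut) to 1 (fully open); "linear": the shift along the tool's x, y, z in mm, a list of three; "rot": the turn, a rotation vector about the tool's x, y, z in degrees, a list of three. In form: [{"claw": claw, "linear": [dx, dy, dz], "rot": [wx, wy, wz]}, ...]. A call has 1 to 20 rows; each row is the pose to reach, as a shift and turn from the pose commanded when the call began, along the tool's axes at that moment; what a row does not reach only later rows make up. A row lasts 1/10 s, in which the tool goes at most 50 mm and 8.59 degrees, less where a joint would pass 70% of its speed; a pose out of reach is approached as far as the arm can. A call with a gripper value outside its range is refused whole. The fingers move at their own pace and stop on an object; FORCE is the grip in N (left out, the last holds). Time passes only in rows, so rows that repeat a pose let the fingers close. It gives the time, the measured TCP pose, the force and the opening at its end, in the units of the state.
- env.get_state(): the state, without advancing time (a new reading comes with each control period).
- env.capture(name): name is "scene" or "top" or "wrist"; returns the picture (400x640x3 uint8, red, green, blue); there is no depth.
- env.camera_params(name): a dict with "mtx" (3x3 intrinsics, pixels), "k1" (the pictures are not rectified: a ray, as slopes to the right and down, at radius r is drawn at 1 + k1 r^2 times it, then the intrinsics apply), "R" (3x3) and "t" (3): a world point X has camera coordinates R X + t. Camera axes: x right, y down, z forward; pixel columns grow to the right and rows downward; lengths in mm; the calibration is good to about 2 mm. A picture is of the moment at which its call begins: read the wrist's pose just before it. camera_params takes no time and is no camera call; for the wrist camera it gives the pose at the moment of the call.
- env.finish_job(): hands the job in, once; it reports no verdict.
Trained networks look in the newest picture that a camera, given by its name, has taken for a name from the list of things; names that differ only in an ending like _2 or _b are one class to them, and where a whole thing is asked for, a point or a joint stands for the part that bears it (a point fixed in the world has none). Each returns a list of dicts, best first, with "conf" (0 to 1); they miss things now and then, are a little off and sometimes report something else, mostly with a low value. They report only what shows in the picture. A call takes as long as a camera call. They do not tell look-alikes from the thing itself.
- env.find_in(label, camera): "box" ([left, top, right, bottom] in pixels, round what is visible of it).
- env.cut_out(label, camera): "pixels" (400x640 bool, what is visible of it) and "box" ([left, top, right, bottom] in pixels, round what is visible of it).
- env.mark_of(label, camera): "pixel" ([row, column] in pixels: a listed point, or the origin of a listed thing).
The state is a dict: "time": time; "qpos": joint angles; "dq": joint speeds; "tau": joint torques, N m; "ee_pos": TCP position; "orientation": TCP orientation; "wrist_force": force on the tool from outside, world axes, zero at the start; "ft_torque": the same for the moment, N m; "width": finger opening in mm.
Only numpy, scipy, OpenCV 4.12 (cv2) and the standard library are available. Lean on these libraries where they do the work, as an engineer would, in place of code of your own. Each camera call takes 0.05 s, during which the arm holds its last target.

## Working session

There is one attempt and no reset: what is moved stays moved. The work goes in short steps, Python scripts to look and compute and a shell command to move; the robot and the scene stay as the last step left them, time stands still between calls to the robot, and variables do not carry over. Pictures are saved under pics/ and viewed, and the job is handed in when it is done.

```bash
ls; mkdir -p pics
python3 - <<'E'
from station import env
import cv2,numpy as np
s=env.get_state();print(s);print(env.tcp_to_grasp)
for n in("scene","top","wrist"):
    im=env.capture(n);cv2.imwrite(f"pics/{n}0.png",im[:,:,::-1])
    print(n,env.camera_params(n))
    for l in("green_center","vise","jaw","crank_knob","seat","crank_axis"):
        if n!="wrist": print(l,[(r['conf'],np.round(r['pixel'],1).tolist()) for r in env.mark_of(l,n)][:4])
E
```

```text
pics
{'time': 0.0, 'qpos': array([-1.29772193,  0.60013144, -0.00252803,  1.60015432,  0.00179594,
        0.94289581, -0.07979651]), 'dq': array([-0.00161319, -0.00017601,  0.00023307,  0.00128715,  0.00030302,
        0.00105261,  0.00049219]), 'tau': array([-3.00672924e-03, -7.76460958e+01,  1.56386308e+00, -2.58015364e+01,
        1.23077517e-02,  9.00063518e-03,  4.09509005e-05]), 'ee_pos': array([248.3056415 , 680.63660888, 230.40388604]), 'orientation': array([-3.04667009,  1.56920946, -1.82560107]), 'wrist_force': array([-0.11179415, -0.07600049, -0.45363132]), 'ft_torque': array([-0.04510177, -0.00486819, -0.05051912]), 'width': 85.51666733077664}
18.700000000000003
scene {'mtx': array([[383.34438064,   0.        , 317.37749644],
       [  0.        , 383.34438064, 193.22673433],
       [  0.        ,   0.        ,   1.        ]]), 'k1': -0.04610126588079817, 'R': array([[ 0.78296457,  0.62180648, -0.01797754],
       [ 0.44623551, -0.58155531, -0.68019651],
       [-0.43340553,  0.52454755, -0.73280933]]), 't': array([-418.07293718, -224.54519376, 1051.26014106])}
green_cen
[... 631 characters left out ...]
01, 571.89133801, 733.10700621])}
green_center [(0.96, [179.1, 447.2]), (0.79, [234.0, 439.8])]
vise [(0.73, [188.8, 206.6])]
jaw [(0.59, [190.6, 234.1])]
crank_knob [(0.48, [190.1, 295.0])]
seat [(0.72, [188.2, 206.4])]
crank_axis [(0.93, [193.9, 277.0])]
wrist {'mtx': array([[352.95678699,   0.        , 319.21088298],
       [  0.        , 352.95678699, 205.09695467],
       [  0.        ,   0.        ,   1.        ]]), 'k1': -0.009836788387497445, 'R': array([[ 3.42980898e-01,  9.39342359e-01, -1.90170197e-04],
       [ 8.92841896e-01, -3.25939320e-01,  3.10800433e-01],
       [ 2.91886028e-01, -1.06768403e-01, -9.50475173e-01]]), 't': array([-724.02507235,  -39.84387288,  379.39218562])}
```

View pics.

View pics/top0.png

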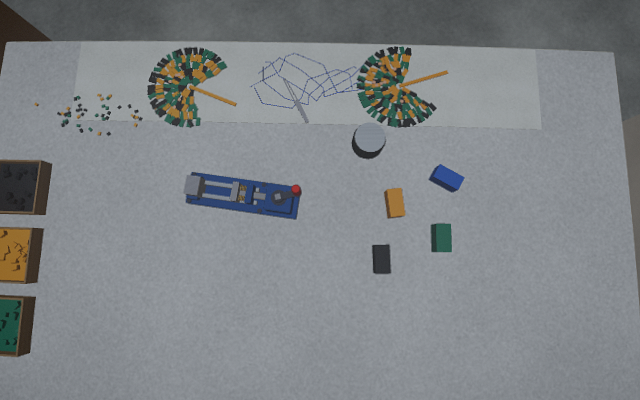

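View pics/scene0.png

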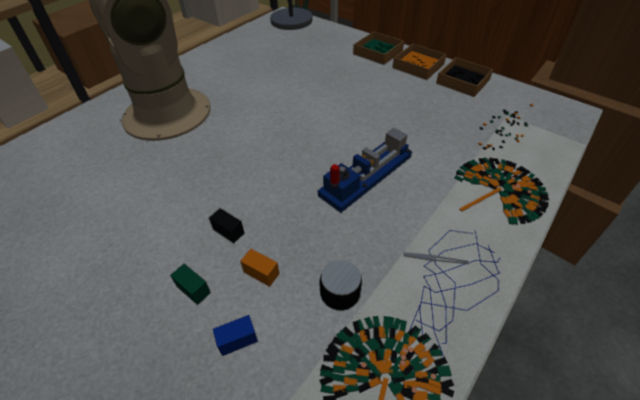

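View pics/wrist0.png

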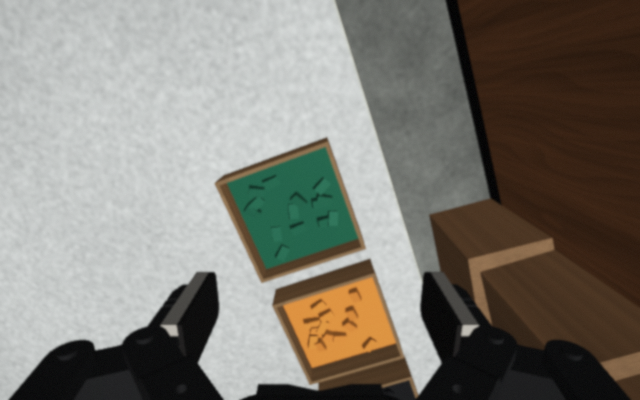

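```bash
cat > h.py <<'E'
import numpy as np,cv2
from station import env
def ray(cp,px):  # px (col,row)
    K=cp['mtx'];d=np.array([(px[0]-K[0,2])/K[0,0],(px[1]-K[1,2])/K[1,1]]);u=d.copy()
    for _ in range(20): u=d/(1+cp['k1']*(u@u))
    v=np.array(cp['R']).T@np.r_[u,1];o=-np.array(cp['R']).T@cp['t'];return o,v
def w(cp,px,z):
    o,v=ray(cp,px);return o+v*(z-o[2])/v[2]
def proj(cp,X):
    c=np.array(cp['R'])@np.asarray(X,float)+cp['t'];u=c[:2]/c[2];u=u*(1+cp['k1']*(u@u));return np.array([cp['mtx'][0,0]*u[0]+cp['mtx'][0,2],cp['mtx'][1,1]*u[1]+cp['mtx'][1,2]])
E
python3 - <<'E'
from h import *
cp=env.camera_params("top");r=lambda a:np.round(a,1)
print("green",r(w(cp,(441,237),40)))
print("fixed jaw c",r(w(cp,(193,187),66)),"knob",r(w(cp,(296,189),120)),"knob net",r(w(cp,(295,190),100)), "axis",r(w(cp,(277,193.9),100)))
print("vise net",r(w(cp,(206.6,188.8),0)),"seat",r(w(cp,(206.4,188.2),54)))
print("black",r(w(cp,(381,258),40)),"ochre",r(w(cp,(395,203),40)),"tin",r(w(cp,(369,138),55)),"blue",r(w(cp,(447,177),40)))
cs=env.camera_params("scene")
print("scene green",r(w(cs,(192.2,281.5),20)))
im=cv2.imread("pics/top0.png")
cv2.imwrite("pics/topc.png",cv2.resize(im[160:230,170:310],None,fx=5.5,fy=5.5,interpolation=cv2.INTER_CUBIC))
E
```

```text
green [ 490.9 -296.6   40. ]
fixed jaw c [580.7 220.3  66. ] knob [572.4   3.2 120. ] knob net [573.6   6.6 100. ] axis [565.1  41.5 100. ]
vise net [588. 213.   0.] seat [580.7 196.1  54. ]
black [ 445.  -171.1   40. ] ochre [ 560.3 -200.7   40. ] tin [ 696.3 -143.5   55. ] blue [ 618.8 -312.6   40. ]
scene green [ 491.3 -298.6   20. ]
```

View pics/topc.png

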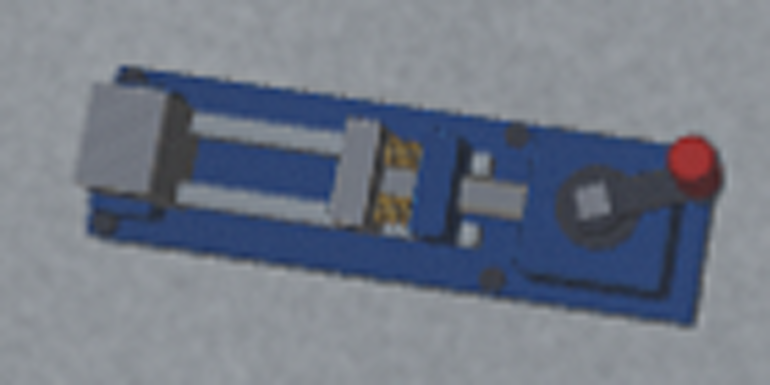

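```bash
cat >> h.py <<'E'
from scipy.spatial.transform import Rotation as Ro
def tool():
    s=env.get_state();return np.array(s['ee_pos']),Ro.from_euler('xyz',s['orientation']).as_matrix(),s
def target(pos,zdir):  # tool down, z dir horizontally = zdir
    p,R,s=tool();z=np.r_[zdir[:2],0.];z/=np.linalg.norm(z);x=np.array([0,0,-1.]);T=np.c_[x,np.cross(z,x),z]
    print("lin",np.round(R.T@(np.asarray(pos)-p),1),"rot",np.round(np.degrees(Ro.from_matrix(R.T@T).as_rotvec()),2),"q",np.round(s['qpos'],2),"t",s['time'])
def rate():
    p,R,s=tool();print("p",np.round(p,1),"x",np.round(R[:,0],3),"z",np.round(R[:,2],3),"F",np.round(s['wrist_force'],1),"w",round(s['width'],1),"t",round(s['time'],2))
E
python3 - <<'E'
from h import *
p,R,s=tool();print(np.round(R,3))
cp=env.camera_params("wrist");c=-cp['R'].T@cp['t'];print(np.round(R.T@(c-p),1),np.round(R.T@cp['R'].T,3))
target((520,110,300),(1,-.13)) ;target((520,110,300),(-1,.13))
E
```

```text
[[ 0.    -0.939  0.343]
 [-0.     0.343  0.939]
 [-1.    -0.     0.   ]]
[-141.6   79.8   -0.9] [[ 0.    -0.311  0.95 ]
 [-0.    -0.95  -0.311]
 [ 1.    -0.    -0.   ]]
lin [ -68.7 -450.8 -443.5] rot [77.37  0.    0.  ] q [-1.3   0.6  -0.    1.6   0.    0.94 -0.08] t 0.75
lin [ -68.7 -450.8 -443.5] rot [-102.63   -0.      0.  ] q [-1.3   0.6  -0.    1.6   0.    0.94 -0.08] t 0.75
```

Run:
```python
from h import *
target((575,150,250),(1,-.13))
```

```text
lin [ -18.7 -488.8 -387.1] rot [77.37  0.    0.  ] q [-1.3   0.6  -0.    1.6   0.    0.94 -0.08] t 0.75
```

```bash
python3 -m jog '[{"claw":1,"linear":[-19,-489,-387],"rot":[77.4,0,0]},{"claw":1,"linear":[-19,-489,-387],"rot":[77.4,0,0]},{"claw":1,"linear":[-19,-489,-387],"rot":[77.4,0,0]},{"claw":1,"linear":[-19,-489,-387],"rot":[77.4,0,0]},{"claw":1,"linear":[-19,-489,-387],"rot":[77.4,0,0]},{"claw":1,"linear":[-19,-489,-387],"rot":[77.4,0,0]},{"claw":1,"linear":[-19,-489,-387],"rot":[77.4,0,0]},{"claw":1,"linear":[-19,-489,-387],"rot":[77.4,0,0]},{"claw":1,"linear":[-19,-489,-387],"rot":[77.4,0,0]},{"claw":1,"linear":[-19,-489,-387],"rot":[77.4,0,0]},{"claw":1,"linear":[-19,-489,-387],"rot":[77.4,0,0]},{"claw":1,"linear":[-19,-489,-387],"rot":[77.4,0,0]},{"claw":1,"linear":[-19,-489,-387],"rot":[77.4,0,0]},{"claw":1,"linear":[-19,-489,-387],"rot":[77.4,0,0]},{"claw":1,"linear":[-19,-489,-387],"rot":[77.4,0,0]},{"claw":1,"linear":[-19,-489,-387],"rot":[77.4,0,0]},{"claw":1,"linear":[-19,-489,-387],"rot":[77.4,0,0]},{"claw":1,"linear":[-19,-489,-387],"rot":[77.4,0,0]}]'
python3 - <<'E'
from h import *
rate();cp=env.camera_params("wrist");im=env.capture("wrist");cv2.imwrite("pics/w1.png",im[:,:,::-1]);np.savez("w1.npz",**cp)
for l in("vise","jaw","crank_knob","seat","crank_axis"):
    print(l,[(r['conf'],np.round(r['pixel'],1).tolist()) for r in env.mark_of(l,"wrist")][:3])
rate()
E
```

```text
time: 2.55
ee_pos: [574.8, 151.2, 250.3]
orientation: [2.34, 1.57, 2.212]
wrist_force: [-0.0, 0.2, 0.4]
width: 85.3
p [574.8 151.2 250.3] x [-0.  0. -1.] z [ 0.992 -0.128 -0.   ] F [-0.   0.2  0.4] w 85.3 t 2.55
vise [(0.89, [114.6, 319.6])]
jaw [(0.59, [182.0, 319.2])]
crank_knob [(0.6, [329.4, 338.6])]
seat [(0.96, [130.5, 322.9])]
crank_axis [(0.73, [299.3, 320.3]), (0.18, [130.6, 322.8])]
p [575.2 150.1 250.3] x [ 0. -0. -1.] z [ 0.992 -0.129  0.   ] F [0.6 1.  0.8] w 85.9 t 2.85
```

View pics/w1.png

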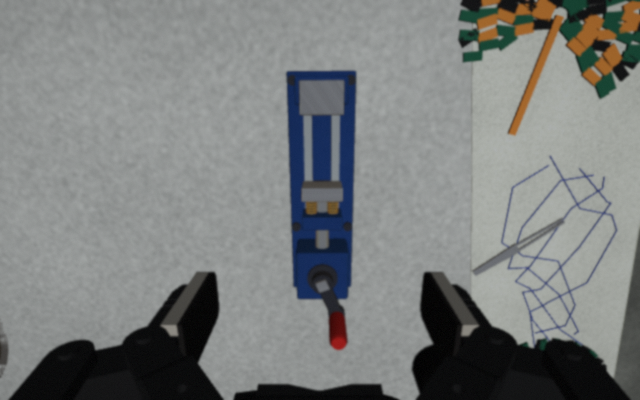

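Run:
```python
from h import *
im=cv2.imread("pics/w1.png")
cv2.imwrite("pics/w1a.png",cv2.resize(im[60:210,270:370],None,fx=4,fy=4,interpolation=cv2.INTER_CUBIC)[:600])
cv2.imwrite("pics/w1b.png",cv2.resize(im[205:355,270:370],None,fx=4,fy=4,interpolation=cv2.INTER_CUBIC))
```

```text
(no output)
```

View pics/w1a.png

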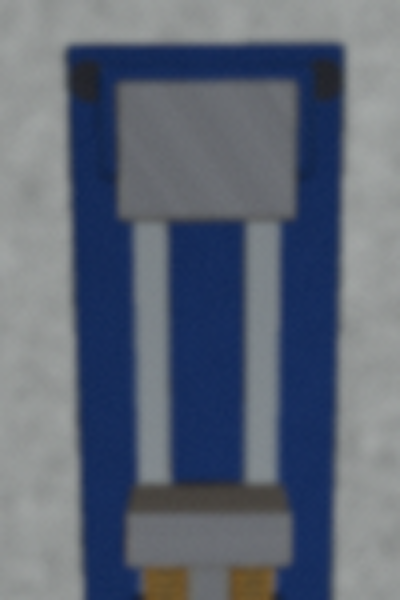

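View pics/w1b.png

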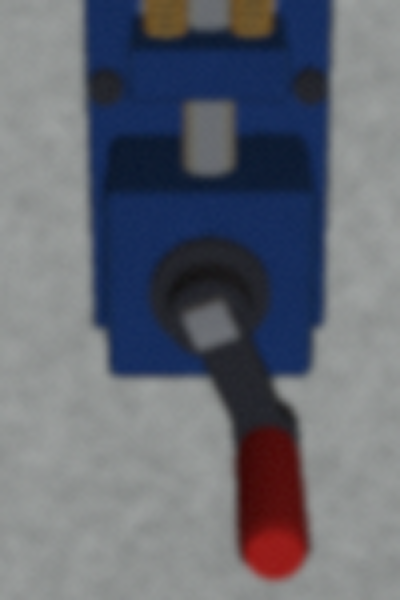

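```bash
cat > fit.py <<'E'
from h import *
from scipy.optimize import least_squares
d=dict(np.load("w1.npz"))
A=lambda u,v:((u+.5)/4-.5+270,(v+.5)/4-.5+60)
B=lambda u,v:((u+.5)/4-.5+270,(v+.5)/4-.5+205)
P=[(A(119,219),(-20,0,66)),(A(296,219),(20,0,66)),(A(70,45),(-35,40,20)),(A(343,45),(35,40,20)),(B(95,326),(-35,-205,20)),(B(322,327),(35,-205,20))]
def W(q,X): c,s=np.cos(q[2]),np.sin(q[2]);return np.array([q[0]+c*X[0]-s*X[1],q[1]+s*X[0]+c*X[1],X[2]])
f=lambda q:np.concatenate([proj(d,W(q,X))-u for u,X in P])
r=least_squares(f,[580,210,-.13]);q=r.x;print(np.round(q,3));print(np.round(r.fun.reshape(-1,2),2))
def inv(p): c,s=np.cos(q[2]),np.sin(q[2]);a=np.asarray(p)[:2]-q[:2];return np.array([c*a[0]+s*a[1],-s*a[0]+c*a[1]])
for u,v in((130,512),(292,512)): print("mjaw",inv(w(d,A(u,v),66)))
k=inv(w(d,B(274,552),120));print("knob vise",k,"world",w(d,B(274,552),120),"ang cw from +y",np.arctan2(k[0],k[1]+167), "rad",np.hypot(k[0],k[1]+167))
print("seat world",W(q,(0,-16,54)),"axis",W(q,(0,-167,100)))
np.save("vise.npy",q)
E
python3 fit.py
```

```text
[ 5.83749e+02  2.08182e+02 -1.24000e-01]
[[-0.14  0.31]
 [ 0.22  0.14]
 [-1.36 -1.01]
 [ 1.37 -1.31]
 [-0.82  1.65]
 [ 0.68  1.26]]
mjaw [-18.68794551 -67.76787728]
mjaw [ 20.03338428 -67.90030879]
knob vise [  14.82491222 -202.49320386] world [573.35622568   5.41332367 120.        ] ang cw from +y 2.7459357537599685 rad 38.46486113758837
seat world [581.76558636 192.30574128  54.        ] axis [563.04583532  42.47059546 100.        ]
```

Run:
```python
from h import *
target((491,-280,200),(1,0))
```

```text
lin [  50.3 -437.4  -27.9] rot [-7.42  0.    0.  ] q [-0.63  0.44  0.4   1.9  -0.22  0.84 -0.24] t 2.85
```

```bash
python3 -m jog '[{"claw":1,"linear":[50,-437,-28],"rot":[-7.4,0,0]},{"claw":1,"linear":[50,-437,-28],"rot":[-7.4,0,0]},{"claw":1,"linear":[50,-437,-28],"rot":[-7.4,0,0]},{"claw":1,"linear":[50,-437,-28],"rot":[-7.4,0,0]},{"claw":1,"linear":[50,-437,-28],"rot":[-7.4,0,0]},{"claw":1,"linear":[50,-437,-28],"rot":[-7.4,0,0]},{"claw":1,"linear":[50,-437,-28],"rot":[-7.4,0,0]},{"claw":1,"linear":[50,-437,-28],"rot":[-7.4,0,0]},{"claw":1,"linear":[50,-437,-28],"rot":[-7.4,0,0]},{"claw":1,"linear":[50,-437,-28],"rot":[-7.4,0,0]},{"claw":1,"linear":[50,-437,-28],"rot":[-7.4,0,0]},{"claw":1,"linear":[50,-437,-28],"rot":[-7.4,0,0]},{"claw":1,"linear":[50,-437,-28],"rot":[-7.4,0,0]},{"claw":1,"linear":[50,-437,-28],"rot":[-7.4,0,0]}]'
python3 - <<'E'
from h import *
rate();cp=env.camera_params("wrist");im=env.capture("wrist");cv2.imwrite("pics/w2.png",im[:,:,::-1]);np.savez("w2.npz",**cp)
hsv=cv2.cvtColor(im,cv2.COLOR_RGB2HSV);m=cv2.inRange(hsv,(65,90,20),(95,255,255))
n,l,st,ce=cv2.connectedComponentsWithStats(m)
for i in range(1,n):
    if st[i,4]>200:
        c,_=cv2.findContours((l==i).astype(np.uint8),0,1);r=cv2.minAreaRect(c[0]);print(st[i],r,cv2.boxPoints(r).tolist())
E
```

```text
time: 4.25
ee_pos: [491.5, -278.4, 200.4]
orientation: [0.82, 1.57, 0.822]
wrist_force: [-0.2, -0.5, 0.9]
width: 85.6
p [ 491.5 -278.4  200.4] x [ 0.  0. -1.] z [1.    0.002 0.   ] F [-0.2 -0.5  0.9] w 85.6 t 4.25
[610  56  23  17 214] ((620.268310546875, 63.41463851928711), (19.053197860717773, 13.743291854858398), 38.65980529785156) [[608.53662109375, 62.82927703857422], [617.1219482421875, 52.097564697265625], [632.0, 64.0], [623.4146728515625, 74.7317123413086]]
[587  80  53  30 850] ((612.6573486328125, 94.20304870605469), (27.572608947753906, 52.722816467285156), 85.91438293457031) [[585.3806762695312, 82.3299560546875], [637.9695434570312, 78.5736083984375], [639.9340209960938, 106.07614135742188], [587.3451538085938, 109.83248901367188]]
[602 121  38  22 528] ((620.5, 131.5), (21.0, 37.0), 90.0) [[602.0, 121.0], [639.0, 121.0], [639.0, 142.0], [602.0, 142.0]]
[588 141  52  33 551] ((614.173095703125, 157.36537170410156), (17.456409454345703, 58.885658264160156), 64.65382385253906) [[583.8280639648438, 162.08143615722656], [637.0452270507812, 136.87327575683594], [644.5181274414062, 152.64930725097656], [591.3009643554688, 177.8574676513672]]
[ 286  184   65   41 2567] ((318.0, 204.0), (40.0, 64.0), 90.0) [[286.0, 184.0], [350.0, 184.0], [350.0, 224.0], [286.0, 224.0]]
```

View pics/w2.png

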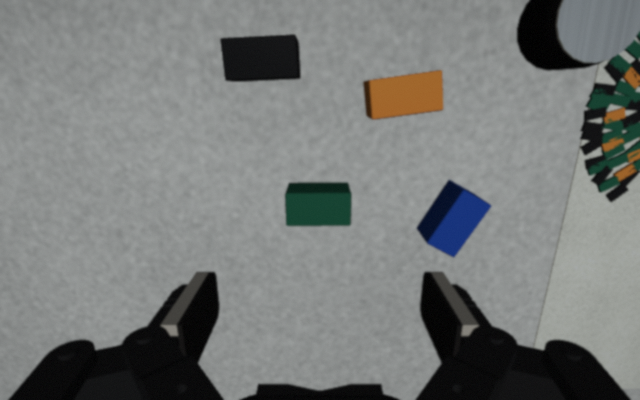

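Run:
```python
from h import *
im=cv2.imread("pics/w2.png")
cv2.imwrite("pics/w2a.png",cv2.resize(im[165:245,270:370],None,fx=7,fy=7,interpolation=cv2.INTER_CUBIC))
```

```text
(no output)
```

View pics/w2a.png

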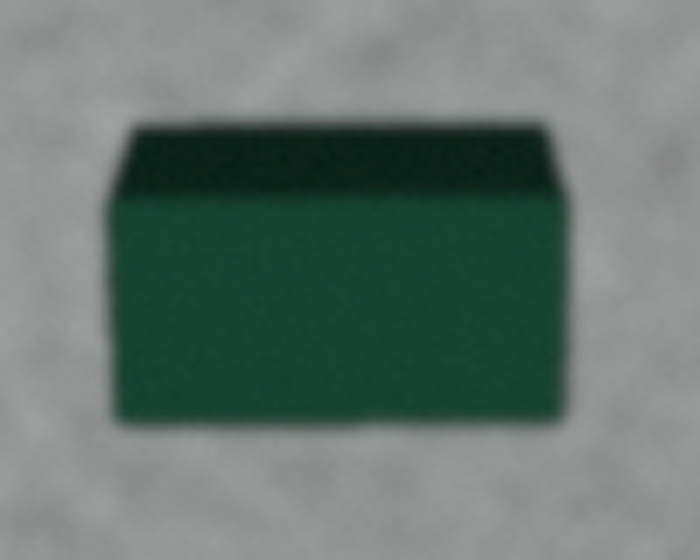

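Run:
```python
from h import *
d=dict(np.load("w2.npz"))
c=np.array([w(d,((u+.5)/7-.5+270,(v+.5)/7-.5+165),40) for u,v in((111,195),(565,195),(564,422),(115,422))]);print(np.round(c,1))
m=c.mean(0);a=(c[1]-c[0]+c[2]-c[3])/2;print(m,np.linalg.norm(a),np.linalg.norm(c[0]-c[3]),np.degrees(np.arctan2(a[1],a[0])))
target((m[0],m[1],80),a);target((m[0],m[1],4),a)
```

```text
[[ 461.  -286.4   40. ]
 [ 518.7 -286.4   40. ]
 [ 519.5 -317.3   40. ]
 [ 460.6 -317.4   40. ]]
[ 489.95901772 -301.87444706   40.        ] 58.2862826183155 30.95072465011557 0.09370490783527065
lin [120.4 -23.3  -1.5] rot [-0.03  0.02 -0.01] q [ 0.18  0.46  0.34  2.02 -0.24  0.7   0.67] t 4.3
lin [196.4 -23.3  -1.5] rot [-0.03  0.02 -0.01] q [ 0.18  0.46  0.34  2.02 -0.24  0.7   0.67] t 4.3
```

```bash
python3 -m jog '[{"claw":1,"linear":[50,-23,-1.5],"rot":[0,0,0]},{"claw":1,"linear":[100,-23,-1.5],"rot":[0,0,0]},{"claw":1,"linear":[140,-23,-1.5],"rot":[0,0,0]},{"claw":1,"linear":[165,-23,-1.5],"rot":[0,0,0]},{"claw":1,"linear":[185,-23,-1.5],"rot":[0,0,0]},{"claw":1,"linear":[196,-23,-1.5],"rot":[0,0,0]},{"claw":1,"linear":[196,-23,-1.5],"rot":[0,0,0]},{"claw":1,"linear":[196,-23,-1.5],"rot":[0,0,0]}]'
python3 - <<'E'
from h import *
rate();im=env.capture("wrist");cv2.imwrite("pics/w3.png",im[:,:,::-1])
E
```

```text
time: 5.1
ee_pos: [489.8, -302.8, 4.9]
orientation: [-0.515, 1.57, -0.515]
wrist_force: [-0.1, 0.6, -0.1]
width: 85.7
p [ 489.8 -302.8    4.9] x [ 0.001 -0.    -1.   ] z [ 1.    -0.     0.001] F [-0.1  0.6 -0.1] w 85.7 t 5.1
```

View pics/w3.png

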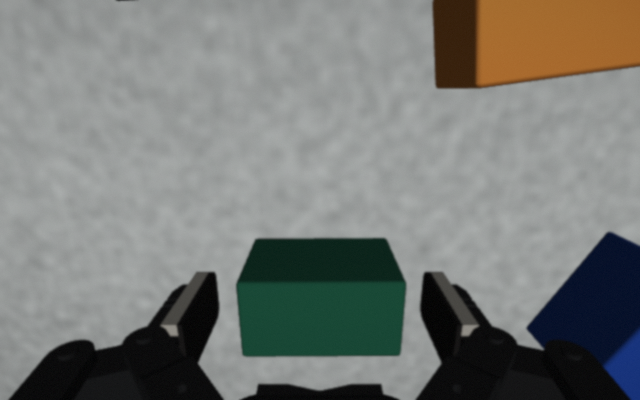

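Run:
```python
from h import *
d=env.camera_params("wrist")
for z in (34,40):print(np.round([w(d,p,z) for p in((239,283),(404,283),(400,355),(243,355))],1).tolist())
```

```text
[[460.6, -290.5, 34.0], [520.5, -290.5, 34.0], [521.4, -322.6, 34.0], [459.8, -322.6, 34.0]]
[[462.2, -286.9, 40.0], [518.9, -287.0, 40.0], [519.7, -317.4, 40.0], [461.4, -317.3, 40.0]]
```

```bash
python3 -m jog '[{"claw":-1,"linear":[0,-1,0],"rot":[0,0,0]},{"claw":-1,"linear":[0,-1,0],"rot":[0,0,0]},{"claw":-1,"linear":[0,-1,0],"rot":[0,0,0]},{"claw":-1,"linear":[0,-1,0],"rot":[0,0,0]},{"claw":-1,"linear":[0,-1,0],"rot":[0,0,0]},{"claw":-1,"linear":[0,-1,0],"rot":[0,0,0]},{"claw":-1,"linear":[0,-1,0],"rot":[0,0,0]},{"claw":-1,"linear":[0,-1,0],"rot":[0,0,0]}]' 50
python3 - <<'E'
from h import *
rate();im=env.capture("wrist");cv2.imwrite("pics/w4.png",im[:,:,::-1])
E
```

```text
time: 5.95
ee_pos: [490.0, -304.1, 5.5]
orientation: [-0.441, 1.569, -0.441]
wrist_force: [-0.3, 0.4, 7.9]
width: 59.3
p [ 490.  -304.1    5.5] x [ 0.002 -0.001 -1.   ] z [ 1.    -0.001  0.002] F [-0.3  0.4  7.9] w 59.3 t 5.95
```

View pics/w4.png

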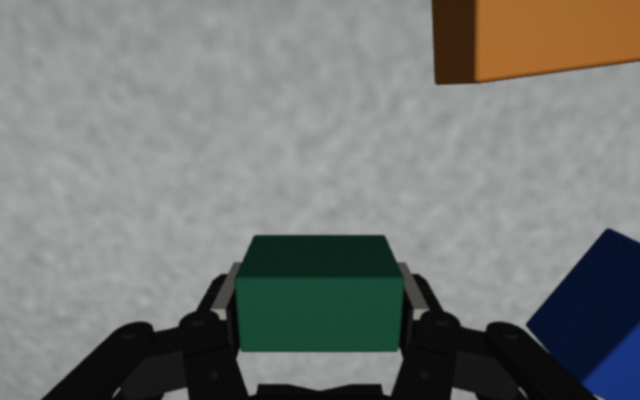

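Run:
```python
from h import *
q=np.load("vise.npy");c,s=np.cos(q[2]),np.sin(q[2])
V=lambda X:(q[0]+c*X[0]-s*X[1],q[1]+s*X[0]+c*X[1],X[2])
target(V((0,-28,170)),(c,s))
```

```text
lin [-164.7  484.5   90.2] rot [7.08 0.11 0.04] q [ 0.35  0.76  0.16  2.1  -0.37  0.31  0.82] t 6.0
```

```bash
python3 -m jog '[{"claw":-1,"linear":[-15,0,0],"rot":[0,0,0]},{"claw":-1,"linear":[-50,0,0],"rot":[0,0,0]},{"claw":-1,"linear":[-100,0,0],"rot":[0,0,0]},{"claw":-1,"linear":[-165,20,5],"rot":[0,0,0]},{"claw":-1,"linear":[-165,484,90],"rot":[7.1,0.1,0]},{"claw":-1,"linear":[-165,484,90],"rot":[7.1,0.1,0]},{"claw":-1,"linear":[-165,484,90],"rot":[7.1,0.1,0]},{"claw":-1,"linear":[-165,484,90],"rot":[7.1,0.1,0]},{"claw":-1,"linear":[-165,484,90],"rot":[7.1,0.1,0]},{"claw":-1,"linear":[-165,484,90],"rot":[7.1,0.1,0]},{"claw":-1,"linear":[-165,484,90],"rot":[7.1,0.1,0]},{"claw":-1,"linear":[-165,484,90],"rot":[7.1,0.1,0]},{"claw":-1,"linear":[-165,484,90],"rot":[7.1,0.1,0]},{"claw":-1,"linear":[-165,484,90],"rot":[7.1,0.1,0]},{"claw":-1,"linear":[-165,484,90],"rot":[7.1,0.1,0]},{"claw":-1,"linear":[-165,484,90],"rot":[7.1,0.1,0]},{"claw":-1,"linear":[-165,484,90],"rot":[7.1,0.1,0]},{"claw":-1,"linear":[-165,484,90],"rot":[7.1,0.1,0]},{"claw":-1,"linear":[-165,484,90],"rot":[7.1,0.1,0]}]'
python3 - <<'E'
from h import *
rate();im=env.capture("wrist");np.savez("w5.npz",**env.camera_params("wrist"));cv2.imwrite("pics/w5.png",im[:,:,::-1])
im=env.capture("scene");cv2.imwrite("pics/s5.png",cv2.resize(im[100:240,290:430,::-1],None,fx=4,fy=4,interpolation=cv2.INTER_CUBIC))
E
```

```text
time: 7.9
ee_pos: [579.7, 178.9, 169.6]
orientation: [-3.072, 1.569, 3.084]
wrist_force: [0.3, -0.2, -1.9]
width: 58.9
p [579.7 178.9 169.6] x [-0.002  0.    -1.   ] z [ 0.992 -0.126 -0.002] F [ 0.3 -0.2 -1.9] w 58.9 t 7.9
```

View pics/w5.png

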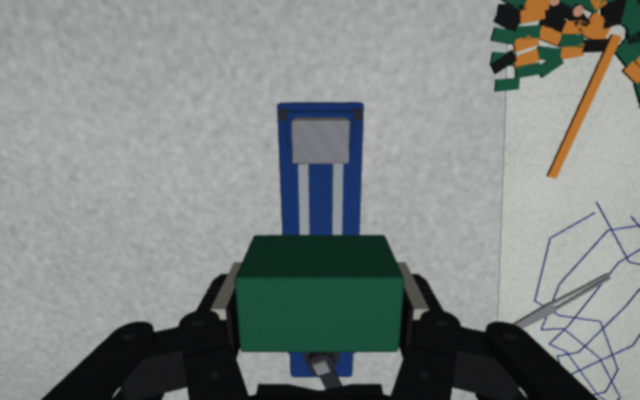

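View pics/s5.png

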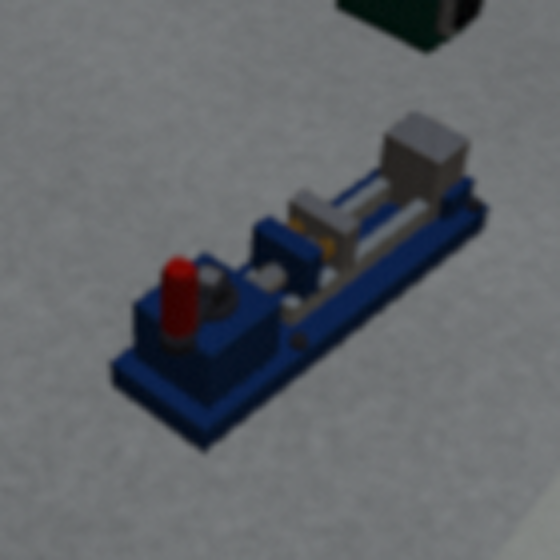

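```bash
python3 -m jog '[{"claw":-1,"linear":[40,0,0],"rot":[0,0,0]},{"claw":-1,"linear":[80,0,0],"rot":[0,0,0]},{"claw":-1,"linear":[105,0,0],"rot":[0,0,0]},{"claw":-1,"linear":[117,0,0],"rot":[0,0,0]},{"claw":-1,"linear":[117,0,0],"rot":[0,0,0]},{"claw":-1,"linear":[117,0,0],"rot":[0,0,0]}]'
python3 - <<'E'
from h import *
rate();im=env.capture("wrist");np.savez("w6.npz",**env.camera_params("wrist"));cv2.imwrite("pics/w6.png",im[:,:,::-1])
im=env.capture("scene");cv2.imwrite("pics/s6.png",cv2.resize(im[100:240,290:430,::-1],None,fx=4,fy=4,interpolation=cv2.INTER_CUBIC))
E
```

```text
time: 8.6
ee_pos: [580.2, 180.0, 53.1]
orientation: [2.907, 1.57, 2.782]
wrist_force: [0.2, -0.5, -2.9]
width: 59.2
p [580.2 180.   53.1] x [-0.001  0.    -1.   ] z [ 0.992 -0.125 -0.001] F [ 0.2 -0.5 -2.9] w 59.2 t 8.6
```

View pics/w6.png

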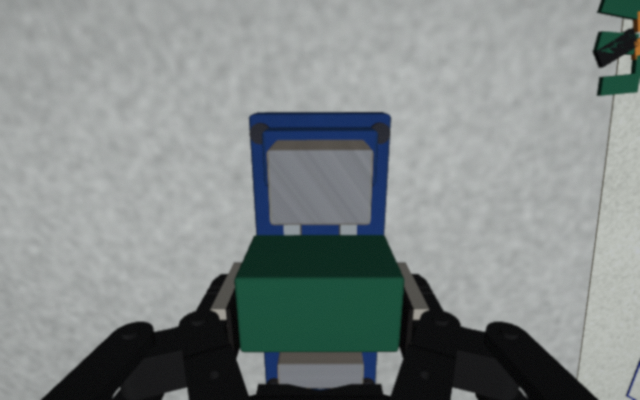

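View pics/s6.png

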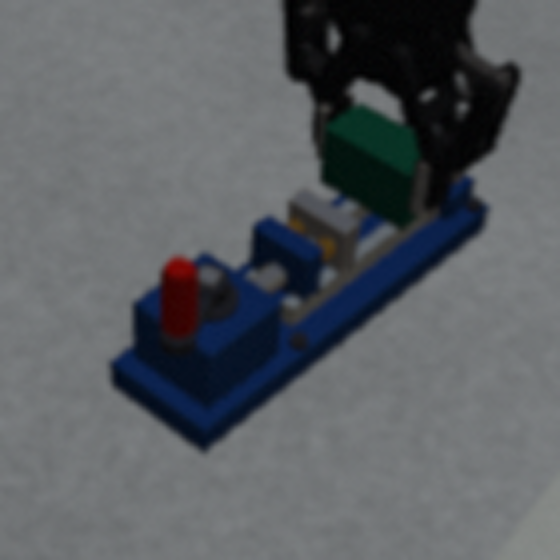

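```bash
python3 -m jog '[{"claw":-1,"linear":[6,0,0],"rot":[0,0,0]},{"claw":-1,"linear":[11.5,0,0],"rot":[0,0,0]},{"claw":-1,"linear":[11.5,3,0],"rot":[0,0,0]},{"claw":-1,"linear":[11.5,6,0],"rot":[0,0,0]},{"claw":-1,"linear":[11.5,6,0],"rot":[0,0,0]}]'
python3 - <<'E'
from h import *
d=dict(np.load("w6.npz"))
print(w(d,(320,225),66),w(d,(320,277),87.5),w(d,(320,236),47.5))
rate();im=env.capture("wrist");np.savez("w7.npz",**env.camera_params("wrist"));cv2.imwrite("pics/w7.png",cv2.resize(im[180:380,220:420,::-1],None,fx=3,fy=3,interpolation=cv2.INTER_CUBIC))
E
```

```text
time: 9.2
ee_pos: [580.3, 187.0, 40.8]
orientation: [2.971, 1.569, 2.847]
wrist_force: [0.5, 0.5, -2.3]
width: 59.6
[584.19147636 208.51947828  66.        ] [582.83844287 197.82969231  87.5       ] [582.63952734 196.02856677  47.5       ]
p [580.3 187.   40.8] x [-0.002  0.    -1.   ] z [ 0.992 -0.123 -0.002] F [ 0.5  0.5 -2.3] w 59.6 t 9.2
```

View pics/w7.png

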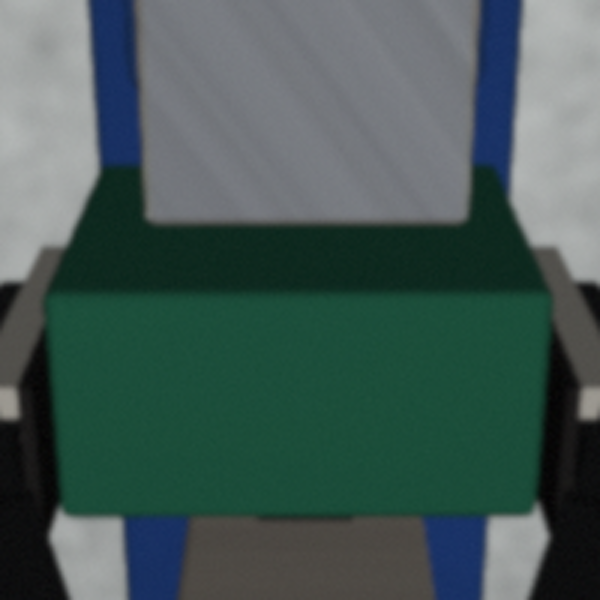

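```bash
python3 -m jog '[{"claw":-1,"linear":[0,1.5,0],"rot":[0,0,0]},{"claw":-1,"linear":[0,3,0],"rot":[0,0,0]},{"claw":-1,"linear":[0,3,0],"rot":[0,0,0]}]'
python3 - <<'E'
from h import *
rate()
E
```

```text
time: 9.55
ee_pos: [580.6, 189.5, 40.8]
orientation: [3.107, 1.569, 2.983]
wrist_force: [0.7, 0.2, -2.0]
width: 59.1
p [580.6 189.5  40.8] x [-0.002  0.    -1.   ] z [ 0.992 -0.124 -0.002] F [ 0.7  0.2 -2. ] w 59.1 t 9.55
```

```bash
python3 -m jog '[{"claw":-1,"linear":[0,1,0],"rot":[0,0,0]},{"claw":-1,"linear":[0,1.5,0],"rot":[0,0,0]},{"claw":-1,"linear":[0,1.5,0],"rot":[0,0,0]}]'
python3 - <<'E'
from h import *
rate();im=env.capture("wrist");np.savez("w8.npz",**env.camera_params("wrist"));cv2.imwrite("pics/w8.png",cv2.resize(im[180:380,220:420,::-1],None,fx=3,fy=3,interpolation=cv2.INTER_CUBIC))
E
```

```text
time: 9.85
ee_pos: [580.8, 190.7, 40.8]
orientation: [-3.106, 1.569, 3.053]
wrist_force: [1.2, 0.1, -2.2]
width: 59.2
p [580.8 190.7  40.8] x [-0.002  0.    -1.   ] z [ 0.992 -0.124 -0.002] F [ 1.2  0.1 -2.2] w 59.2 t 9.85
```

View pics/w8.png

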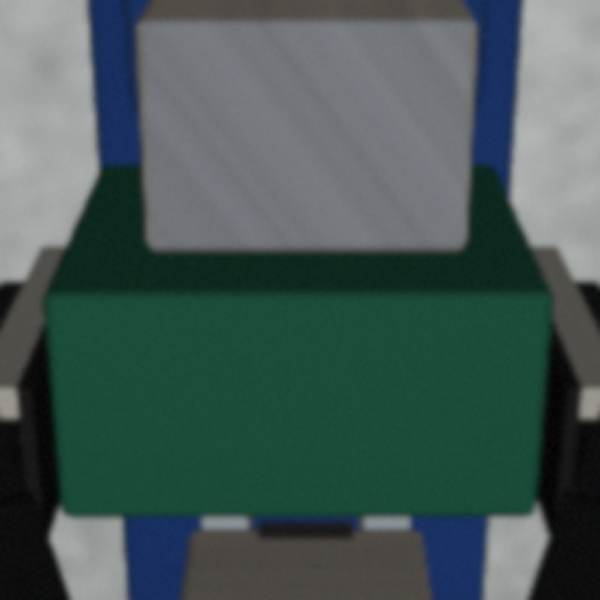

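```bash
python3 -m jog '[{"claw":-1,"linear":[0,1,0],"rot":[0,0,0]},{"claw":-1,"linear":[0,2,0],"rot":[0,0,0]},{"claw":-1,"linear":[0,2,0],"rot":[0,0,0]}]'
python3 - <<'E'
from h import *
rate()
E
```

```text
time: 10.2
ee_pos: [580.8, 191.0, 40.8]
orientation: [-2.394, 1.568, -2.519]
wrist_force: [-0.5, -5.0, -0.5]
width: 59.1
p [580.8 191.   40.8] x [-0.002 -0.002 -1.   ] z [ 0.992 -0.125 -0.002] F [-0.5 -5.  -0.5] w 59.1 t 10.2
```

```bash
python3 -m jog '[{"claw":-1,"linear":[0.5,0,0],"rot":[0,0,0]},{"claw":-1,"linear":[1,0,0],"rot":[0,0,0]},{"claw":-1,"linear":[1.5,0,0],"rot":[0,0,0]},{"claw":-1,"linear":[1.5,0,0],"rot":[0,0,0]}]'
python3 - <<'E'
from h import *
rate()
E
```

```text
time: 10.6
ee_pos: [580.9, 191.0, 39.6]
orientation: [-2.433, 1.568, -2.559]
wrist_force: [-1.6, -5.7, 3.5]
width: 59.2
p [580.9 191.   39.6] x [-0.002 -0.001 -1.   ] z [ 0.992 -0.125 -0.002] F [-1.6 -5.7  3.5] w 59.2 t 10.6
```

```bash
python3 -m jog '[{"claw":-1,"linear":[0.5,0,0],"rot":[0,0,0]},{"claw":-1,"linear":[0.5,0,0],"rot":[0,0,0]},{"claw":1,"linear":[0.5,0,0],"rot":[0,0,0]},{"claw":1,"linear":[0.5,0,0],"rot":[0,0,0]},{"claw":1,"linear":[0.5,0,0],"rot":[0,0,0]},{"claw":1,"linear":[0.5,0,0],"rot":[0,0,0]},{"claw":1,"linear":[0.5,0,0],"rot":[0,0,0]},{"claw":1,"linear":[0.5,0,0],"rot":[0,0,0]},{"claw":1,"linear":[0.5,0,0],"rot":[0,0,0]}]'
python3 - <<'E'
from h import *
rate();im=env.capture("wrist");np.savez("w9.npz",**env.camera_params("wrist"));cv2.imwrite("pics/w9.png",im[:,:,::-1])
im=env.capture("scene");cv2.imwrite("pics/s9.png",cv2.resize(im[100:240,290:430,::-1],None,fx=4,fy=4,interpolation=cv2.INTER_CUBIC))
E
```

```text
time: 11.5
ee_pos: [581.1, 192.7, 38.8]
orientation: [-3.081, 1.569, 3.078]
wrist_force: [-0.8, 0.9, -0.0]
width: 85.3
p [581.1 192.7  38.8] x [-0.002  0.    -1.   ] z [ 0.992 -0.124 -0.002] F [-0.8  0.9 -0. ] w 85.3 t 11.5
```

View pics/w9.png

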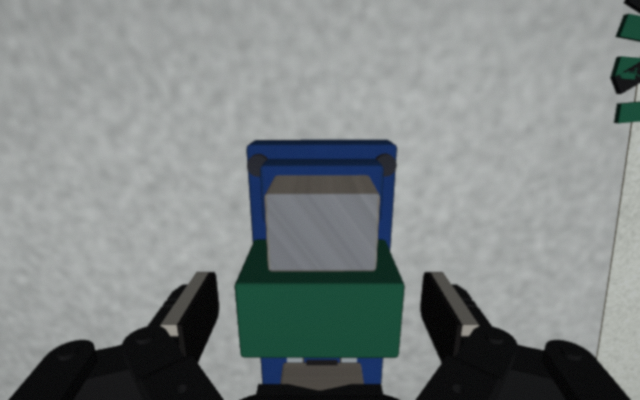

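View pics/s9.png

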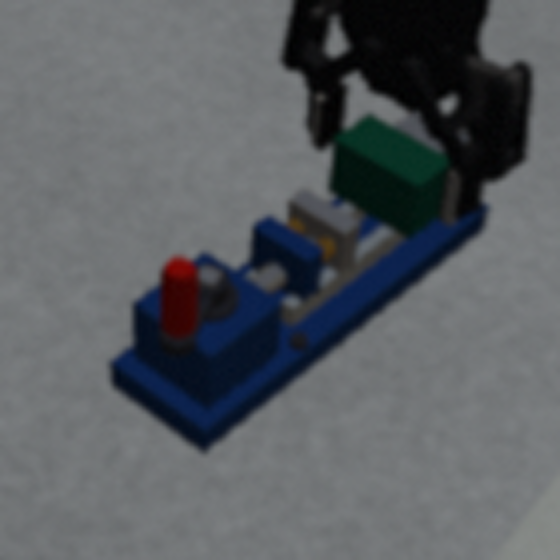

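```bash
python3 - <<'E'
from h import *
cs=env.camera_params("scene");q=np.load("vise.npy");c,s=np.cos(q[2]),np.sin(q[2])
V=lambda X:np.array((q[0]+c*X[0]-s*X[1],q[1]+s*X[0]+c*X[1],X[2]))
for z in(62,76,85,95): print(z,(proj(cs,V((0,-167,z)))-[290,100])*4)
for z in(80,120): print(z,(proj(cs,V((15.3,-203.5,z)))-[290,100])*4)
target(V((7,-165,220)),(c,s))
E
python3 -m jog '[{"claw":1,"linear":[-15,0,0],"rot":[0,0,0]},{"claw":1,"linear":[-60,0,0],"rot":[0,0,0]},{"claw":1,"linear":[-110,0,0],"rot":[0,0,0]},{"claw":1,"linear":[-160,0,0],"rot":[0,0,0]},{"claw":1,"linear":[-180,-50,0],"rot":[0,0,0]},{"claw":1,"linear":[-180,-100,0],"rot":[0,0,0]},{"claw":1,"linear":[-180,-130,0],"rot":[0,0,0]},{"claw":1,"linear":[-180,-130,0],"rot":[0,0,0]},{"claw":1,"linear":[-180,-130,0],"rot":[0,0,0]}]'
python3 - <<'E'
from h import *
rate();im=env.capture("wrist");np.savez("w10.npz",**env.camera_params("wrist"));cv2.imwrite("pics/w10.png",im[:,:,::-1])
im=env.capture("scene");cv2.imwrite("pics/s10.png",cv2.resize(im[100:240,290:430,::-1],None,fx=4,fy=4,interpolation=cv2.INTER_CUBIC))
E
```

```text
62 [203.48225867 294.38081704]
76 [204.22275336 274.48228837]
85 [204.70837774 261.41186281]
95 [205.25700485 246.62585225]
80 [176.04463644 320.54538272]
120 [177.21367576 260.24527032]
lin [-181.2 -149.2    7.5] rot [-0.02 -0.1   0.01] q [-0.61  0.75  0.31  2.01 -0.49  0.46 -0.07] t 11.6
time: 12.5
ee_pos: [565.2, 62.9, 220.0]
orientation: [2.36, 1.57, 2.233]
wrist_force: [-0.0, 0.7, -0.1]
width: 85.7
p [565.2  62.9 220. ] x [-0.001  0.001 -1.   ] z [ 0.992 -0.126 -0.001] F [-0.   0.7 -0.1] w 85.7 t 12.5
```

View pics/w10.png

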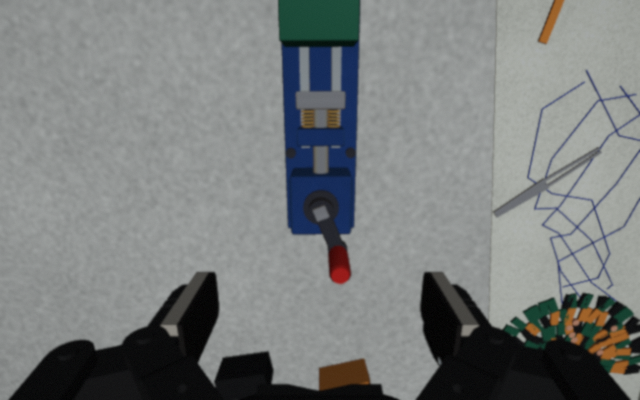

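View pics/s10.png

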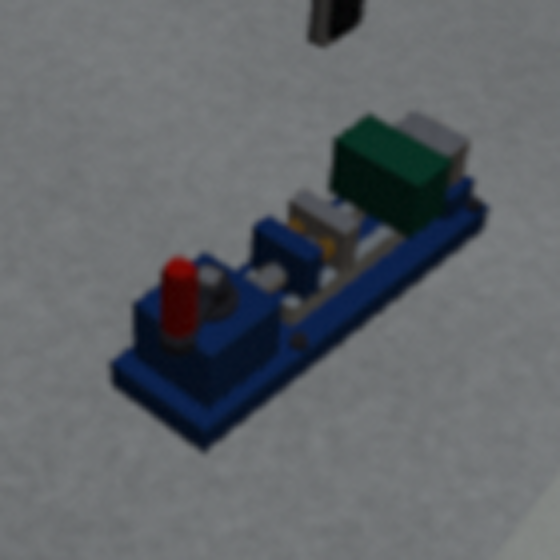

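Run:
```python
from h import *
im=cv2.imread("pics/w10.png")
cv2.imwrite("pics/w10a.png",cv2.resize(im[190:290,270:370],None,fx=6,fy=6,interpolation=cv2.INTER_CUBIC))
```

```text
(no output)
```

View pics/w10a.png

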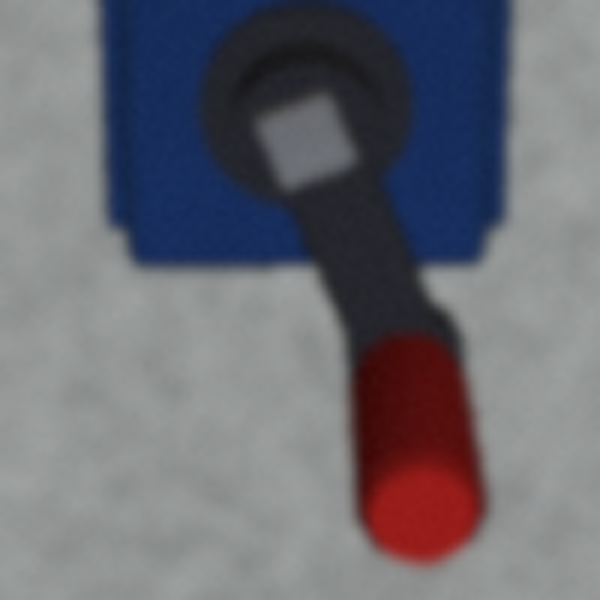

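```bash
cat > ba.py <<'E'
from h import *
from scipy.optimize import least_squares
L=lambda n:dict(np.load(n+".npz"))
d1,d2,d10,d9=L("w1"),L("w2"),L("w10"),L("w9")
Z=lambda u,v,k,x,y:np.array(((u+.5)/k-.5+x,(v+.5)/k-.5+y))
obs=[]  # (cam, px, kind, X)
for (u,v),X in [((119,219),(-20,0,66)),((296,219),(20,0,66)),((70,45),(-35,40,20)),((343,45),(35,40,20))]: obs.append((d1,Z(u,v,4,270,60),'v',X))
for (u,v),X in [((95,326),(-35,-205,20)),((322,327),(35,-205,20)),((110,376),(-28,-195,62)),((311,374),(28,-195,62))]: obs.append((d1,Z(u,v,4,270,205),'v',X))
obs.append((d1,Z(274,552,4,270,205),'k',120))
for (u,v),X in [((132,264),(-28,-195,62)),((487,264),(28,-195,62))]: obs.append((d10,Z(u,v,6,270,190),'v',X))
obs.append((d10,Z(421,512,6,270,190),'k',120))
for (u,v),X in [((111,195),(-30,16,40)),((565,195),(30,16,40)),((564,422),(30,-16,40)),((115,422),(-30,-16,40)),((135,125),(-30,16,0)),((546,125),(30,16,0))]: obs.append((d2,Z(u,v,7,270,165),'b',X))
for (u,v),X in [((267,270),(-20,0,66)),((378,270),(20,0,66)),((237,283),(-30,0,74)),((403,283),(30,0,74)),((399,357),(30,-32,74)),((241,357),(-30,-32,74))]: obs.append((d9,np.array((u,v.__float__())),'v',X))
def tr(q,X): c,s=np.cos(q[2]),np.sin(q[2]);return np.array([q[0]+c*X[0]-s*X[1],q[1]+s*X[0]+c*X[1],X[2]])
def res(p,pr=True):
    q,b,a,t,rv=p[:3],p[3:6],p[6],p[7:10],p[10:13]; r=[]
    dR=Ro.from_rotvec(rv).as_matrix()
    for d,u,k,X in obs:
        if k=='v':W=tr(q,X)
        elif k=='b':W=tr(b,X)
        else:W=tr(q,(40*np.sin(a),-167+40*np.cos(a),X))
        dd=dict(d);dd['R']=dR@d['R'];dd['t']=dR@d['t']+t
        r.append(proj(dd,W)-u)
    r=np.concatenate(r)
    return np.r_[r,t/2,rv/.01] if pr else r
s=least_squares(res,[583,208,-.124,490,-303,0,2.75]+[0]*6,loss='soft_l1');p=s.x
print(np.round(p,3));print(np.round(res(p,False).reshape(-1,2),1).tolist())
print("knob",tr(p[:3],(40*np.sin(p[6]),-167+40*np.cos(p[6]),100)),"axis",tr(p[:3],(0,-167,100)))
np.save("ba.npy",p)
E
python3 ba.py
```

```text
[ 5.83322e+02  2.06847e+02 -1.20000e-01  4.89951e+02 -3.04470e+02
  6.00000e-03  2.76200e+00  2.00000e-02 -5.67000e-01  2.98600e+00
  4.00000e-03  0.00000e+00  3.00000e-03]
[[0.1, 0.5], [0.1, 0.2], [-1.0, -0.7], [1.2, -1.1], [-0.3, -0.0], [0.7, -0.4], [-0.7, -0.0], [0.4, 0.3], [-0.0, -1.0], [-0.9, 2.3], [0.2, 2.3], [0.1, 1.3], [-0.8, 0.1], [1.0, 0.1], [0.2, 0.8], [-0.3, 0.8], [-0.4, -1.1], [0.4, -1.1], [0.1, 1.3], [-4.0, 1.4], [-1.5, -0.5], [2.6, -0.4], [0.1, -0.8], [1.0, -1.0]]
knob [573.57400309   2.38986472 100.        ] axis [563.30855889  41.05018876 100.        ]
```

Run:
```python
from h import *
target((573.5,2.5,90),(np.cos(-.12),np.sin(-.12)))
```

```text
lin [129.1 -60.8  16. ] rot [-0.2  -0.09 -0.04] q [-0.56  0.46  0.5   1.99 -0.32  0.76  0.  ] t 12.6
```

```bash
python3 -m jog '[{"claw":1,"linear":[0,-40,16],"rot":[0,-0.1,0]},{"claw":1,"linear":[25,-61,16],"rot":[0,-0.1,0]},{"claw":1,"linear":[70,-61,16],"rot":[0,-0.1,0]},{"claw":1,"linear":[105,-61,16],"rot":[0,-0.1,0]},{"claw":1,"linear":[129,-61,16],"rot":[0,-0.1,0]},{"claw":1,"linear":[129,-61,16],"rot":[0,-0.1,0]},{"claw":1,"linear":[129,-61,16],"rot":[0,-0.1,0]}]'
python3 - <<'E'
from h import *
rate();im=env.capture("wrist");cv2.imwrite("pics/w11.png",im[:,:,::-1])
im=env.capture("scene");cv2.imwrite("pics/s11.png",cv2.resize(im[100:240,290:430,::-1],None,fx=4,fy=4,interpolation=cv2.INTER_CUBIC))
E
```

```text
time: 13.3
ee_pos: [573.5, 1.8, 89.9]
orientation: [-2.844, 1.57, -2.968]
wrist_force: [-0.4, -0.4, 0.2]
width: 85.4
p [573.5   1.8  89.9] x [-0.001 -0.    -1.   ] z [ 0.992 -0.123 -0.001] F [-0.4 -0.4  0.2] w 85.4 t 13.3
```

View pics/w11.png

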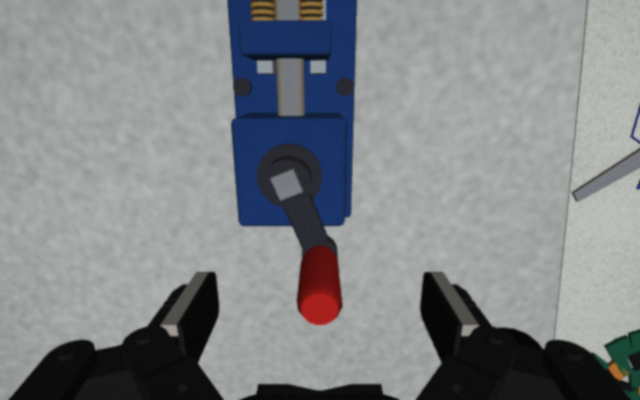

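View pics/s11.png

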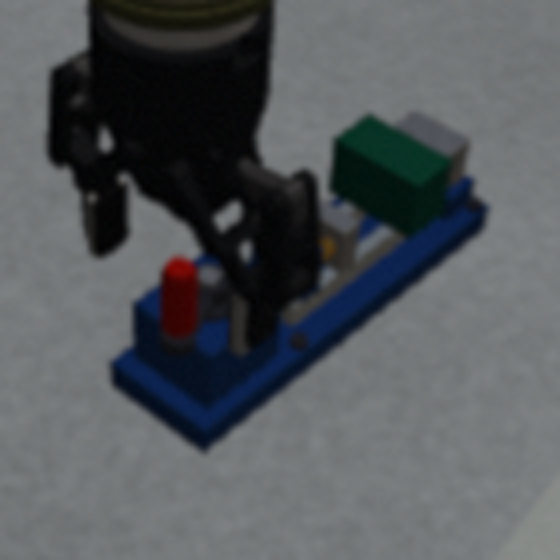

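```bash
python3 -m jog '[{"claw":-1,"linear":[0,1,0],"rot":[0,0,0]},{"claw":-1,"linear":[0,1,0],"rot":[0,0,0]},{"claw":-1,"linear":[0,1,0],"rot":[0,0,0]},{"claw":-1,"linear":[0,1,0],"rot":[0,0,0]},{"claw":-1,"linear":[0,1,0],"rot":[0,0,0]},{"claw":-1,"linear":[0,1,0],"rot":[0,0,0]},{"claw":-1,"linear":[0,1,0],"rot":[0,0,0]},{"claw":-1,"linear":[0,1,0],"rot":[0,0,0]},{"claw":-1,"linear":[0,1,0],"rot":[0,0,0]},{"claw":-1,"linear":[0,1,0],"rot":[0,0,0]},{"claw":-1,"linear":[0,1,0],"rot":[0,0,0]},{"claw":-1,"linear":[0,1,0],"rot":[0,0,0]}]' 40
python3 - <<'E'
from h import *
rate();im=env.capture("wrist");cv2.imwrite("pics/w12.png",im[:,:,::-1])
E
```

```text
time: 14.6
ee_pos: [573.6, 2.0, 90.1]
orientation: [0.073, 1.57, -0.052]
wrist_force: [-0.1, 0.3, 4.9]
width: 16.6
p [573.6   2.   90.1] x [ 0. -0. -1.] z [ 0.992 -0.124  0.   ] F [-0.1  0.3  4.9] w 16.6 t 14.6
```

View pics/w12.png

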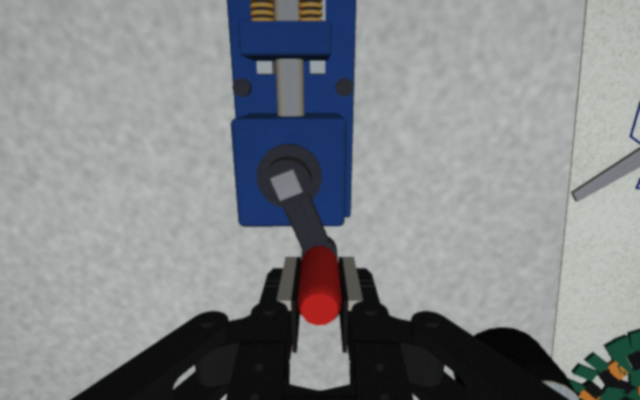

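```bash
cat > circ.py <<'E'
import numpy as np,sys
a0=float(sys.argv[1]);n=int(sys.argv[2]);st=np.radians(float(sys.argv[3]))
for i in range(1,n+1):
    a=a0+i*st;print([0,round(40*(np.cos(a)-np.cos(a0)),1),round(40*(np.sin(a)-np.sin(a0)),1)],end=" ")
E
python3 circ.py 2.76 5 18
```

```text
[0, np.float64(-2.8), np.float64(-12.2)] [0, np.float64(-1.7), np.float64(-24.7)] [0, np.float64(3.3), np.float64(-36.2)] [0, np.float64(11.5), np.float64(-45.6)] [0, np.float64(22.2), np.float64(-52.0)]
```

```bash
python3 -m jog '[{"claw":-1,"linear":[0,-2.8,-12.2],"rot":[0,0,0]},{"claw":-1,"linear":[0,-1.7,-24.7],"rot":[0,0,0]},{"claw":-1,"linear":[0,3.3,-36.2],"rot":[0,0,0]},{"claw":-1,"linear":[0,11.5,-45.6],"rot":[0,0,0]},{"claw":-1,"linear":[0,22.2,-52],"rot":[0,0,0]},{"claw":-1,"linear":[0,22.2,-52],"rot":[0,0,0]}]'
cat > chk.py <<'E'
from h import *
p=np.load("ba.npy");rate();P,R,s=tool();c,sn=np.cos(p[2]),np.sin(p[2]);a=P[:2]-p[:2];x=c*a[0]+sn*a[1];y=-sn*a[0]+c*a[1]+167
F=s['wrist_force'];print("xy rel axis",x,y,"ang",np.arctan2(x,y),"r",np.hypot(x,y),"F radial",(R.T@F))
E
python3 chk.py
python3 - <<'E'
from h import *
im=env.capture("wrist");cv2.imwrite("pics/w13.png",im[:,:,::-1])
E
```

```text
time: 15.25
ee_pos: [524.1, 32.9, 90.0]
orientation: [1.359, 1.57, 1.236]
wrist_force: [2.6, 3.5, 4.5]
width: 16.6
p [524.1  32.9  90. ] x [ 0.     0.001 -1.   ] z [ 0.993 -0.122  0.   ] F [2.6 3.5 4.5] w 16.6 t 15.25
xy rel axis -37.93784904805062 -12.763896983236037 ang -1.8953423316953157 r 40.02745878258246 F radial [-4.46492403  3.75409591  2.12047989]
```

View pics/w13.png

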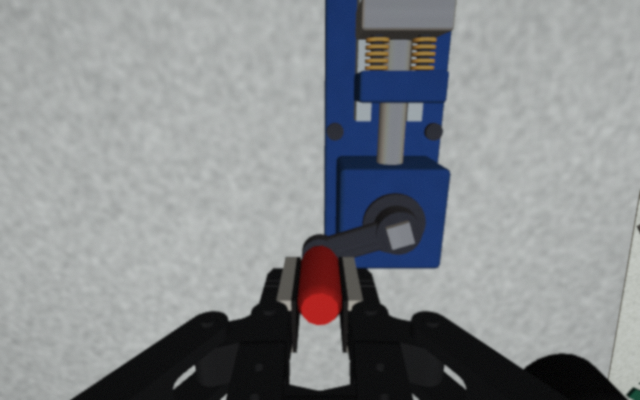

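```bash
python3 circ.py 4.33 20 18 | sed 's/np.float64//g'
```

```text
[0, (12.2), (-2.8)] [0, (24.7), (-1.7)] [0, (36.2), (3.2)] [0, (45.6), (11.4)] [0, (52.0), (22.2)] [0, (54.8), (34.4)] [0, (53.7), (46.8)] [0, (48.8), (58.4)] [0, (40.6), (67.8)] [0, (29.9), (74.2)] [0, (17.7), (77.0)] [0, (5.2), (75.9)] [0, (-6.3), (71.0)] [0, (-15.8), (62.8)] [0, (-22.2), (52.0)] [0, (-25.0), (39.8)] [0, (-23.9), (27.4)] [0, (-19.0), (15.9)] [0, (-10.7), (6.4)] [0, (-0.0), (0.0)]
```

```bash
python3 -m jog '[{"claw":-1,"linear":[0,12.2,-2.8],"rot":[0,0,0]},{"claw":-1,"linear":[0,24.7,-1.7],"rot":[0,0,0]},{"claw":-1,"linear":[0,36.2,3.2],"rot":[0,0,0]},{"claw":-1,"linear":[0,45.6,11.4],"rot":[0,0,0]},{"claw":-1,"linear":[0,52,22.2],"rot":[0,0,0]},{"claw":-1,"linear":[0,54.8,34.4],"rot":[0,0,0]},{"claw":-1,"linear":[0,53.7,46.8],"rot":[0,0,0]},{"claw":-1,"linear":[0,48.8,58.4],"rot":[0,0,0]},{"claw":-1,"linear":[0,40.6,67.8],"rot":[0,0,0]},{"claw":-1,"linear":[0,29.9,74.2],"rot":[0,0,0]},{"claw":-1,"linear":[0,17.7,77],"rot":[0,0,0]},{"claw":-1,"linear":[0,5.2,75.9],"rot":[0,0,0]},{"claw":-1,"linear":[0,-6.3,71],"rot":[0,0,0]},{"claw":-1,"linear":[0,-15.8,62.8],"rot":[0,0,0]},{"claw":-1,"linear":[0,-22.2,52],"rot":[0,0,0]},{"claw":-1,"linear":[0,-25,39.8],"rot":[0,0,0]},{"claw":-1,"linear":[0,-23.9,27.4],"rot":[0,0,0]},{"claw":-1,"linear":[0,-19,15.9],"rot":[0,0,0]},{"claw":-1,"linear":[0,-10.7,6.4],"rot":[0,0,0]},{"claw":-1,"linear":[0,0,0],"rot":[0,0,0]}]'
python3 chk.py
python3 - <<'E'
from h import *
im=env.capture("wrist");cv2.imwrite("pics/w14.png",im[:,:,::-1])
E
```

```text
time: 17.3
ee_pos: [524.4, 31.4, 90.0]
orientation: [-0.165, 1.57, -0.29]
wrist_force: [7.0, -1.9, 3.7]
width: 16.9
p [524.4  31.4  90. ] x [ 0.001 -0.    -1.   ] z [ 0.992 -0.125  0.001] F [ 7.  -1.9  3.7] w 16.9 t 17.3
xy rel axis -37.514194919765195 -14.29134468247537 ang -1.934780469896076 r 40.144206970762966 F radial [-3.71979767 -1.0031028   7.20330702]
```

View pics/w14.png

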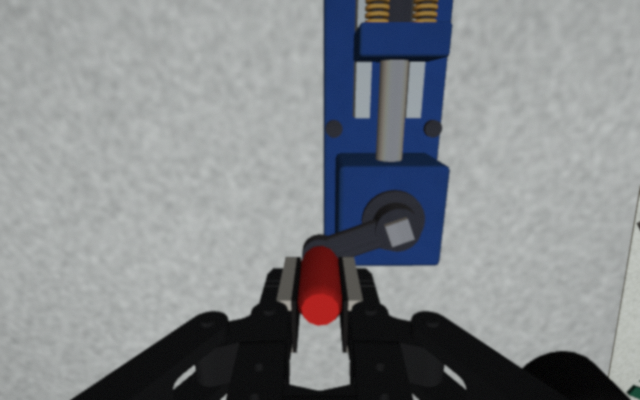

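```bash
python3 -m jog '[{"claw":-1,"linear":[0,12.2,-2.8],"rot":[0,0,0]},{"claw":-1,"linear":[0,24.7,-1.7],"rot":[0,0,0]},{"claw":-1,"linear":[0,36.2,3.2],"rot":[0,0,0]},{"claw":-1,"linear":[0,45.6,11.4],"rot":[0,0,0]},{"claw":-1,"linear":[0,52,22.2],"rot":[0,0,0]},{"claw":-1,"linear":[0,54.8,34.4],"rot":[0,0,0]},{"claw":-1,"linear":[0,53.7,46.8],"rot":[0,0,0]},{"claw":-1,"linear":[0,48.8,58.4],"rot":[0,0,0]},{"claw":-1,"linear":[0,40.6,67.8],"rot":[0,0,0]},{"claw":-1,"linear":[0,29.9,74.2],"rot":[0,0,0]},{"claw":-1,"linear":[0,17.7,77],"rot":[0,0,0]},{"claw":-1,"linear":[0,5.2,75.9],"rot":[0,0,0]},{"claw":-1,"linear":[0,5.2,75.9],"rot":[0,0,0]}]'
python3 chk.py
python3 - <<'E'
from h import *
im=env.capture("wrist");cv2.imwrite("pics/w15.png",im[:,:,::-1])
E
python3 circ.py 8.10 13 18 | sed 's/np.float64//g'
```

```text
time: 18.65
ee_pos: [600.5, 25.8, 90.1]
orientation: [-0.665, 1.57, -0.791]
wrist_force: [3.5, -3.8, 6.7]
width: 16.7
p [600.5  25.8  90.1] x [ 0.001 -0.001 -1.   ] z [ 0.992 -0.125  0.001] F [ 3.5 -3.8  6.7] w 16.7 t 18.65
xy rel axis 38.71921435672583 -10.65209105844147 ang 1.8392659533400741 r 40.15774650449664 F radial [-6.74549282 -3.35378305  3.94756172]
[0, (-11.5), (-4.9)] [0, (-20.9), (-13.1)] [0, (-27.4), (-23.9)] [0, (-30.2), (-36.1)] [0, (-29.1), (-48.5)] [0, (-24.1), (-60.0)] [0, (-15.9), (-69.5)] [0, (-5.2), (-75.9)] [0, (7.0), (-78.7)] [0, (19.5), (-77.6)] [0, (31.0), (-72.7)] [0, (40.4), (-64.5)] [0, (46.9), (-53.7)]
```

View pics/w15.png

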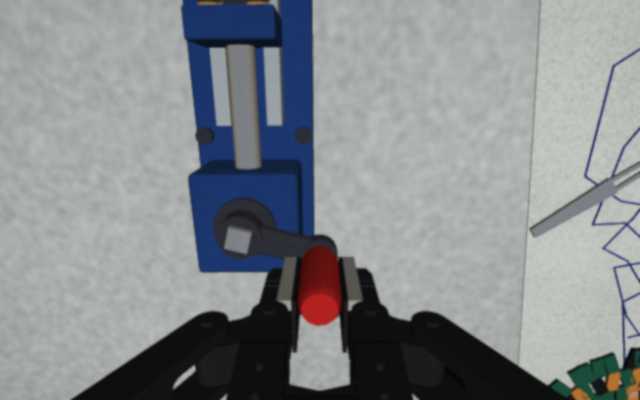

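```bash
python3 -m jog '[{"claw":-1,"linear":[0,-11.5,-4.9],"rot":[0,0,0]},{"claw":-1,"linear":[0,-20.9,-13.1],"rot":[0,0,0]},{"claw":-1,"linear":[0,-27.4,-23.9],"rot":[0,0,0]},{"claw":-1,"linear":[0,-30.2,-36.1],"rot":[0,0,0]},{"claw":-1,"linear":[0,-29.1,-48.5],"rot":[0,0,0]},{"claw":-1,"linear":[0,-24.1,-60],"rot":[0,0,0]},{"claw":-1,"linear":[0,-15.9,-69.5],"rot":[0,0,0]},{"claw":-1,"linear":[0,-5.2,-75.9],"rot":[0,0,0]},{"claw":-1,"linear":[0,7,-78.7],"rot":[0,0,0]},{"claw":-1,"linear":[0,19.5,-77.6],"rot":[0,0,0]},{"claw":-1,"linear":[0,31,-72.7],"rot":[0,0,0]},{"claw":-1,"linear":[0,40.4,-64.5],"rot":[0,0,0]},{"claw":-1,"linear":[0,40.4,-64.5],"rot":[0,0,0]},{"claw":-1,"linear":[0,40.4,-64.5],"rot":[0,0,0]}]'
python3 chk.py
python3 - <<'E'
from h import *
im=env.capture("wrist");cv2.imwrite("pics/w16.png",im[:,:,::-1])
im=env.capture("scene");cv2.imwrite("pics/s16.png",cv2.resize(im[100:240,290:430,::-1],None,fx=4,fy=4,interpolation=cv2.INTER_CUBIC))
E
```

```text
time: 20.1
ee_pos: [541.4, 74.4, 89.9]
orientation: [-1.389, 1.57, -1.513]
wrist_force: [2.9, -4.4, 8.3]
width: 16.6
p [541.4  74.4  89.9] x [ 0.    -0.001 -1.   ] z [ 0.992 -0.124  0.   ] F [ 2.9 -4.4  8.3] w 16.6 t 20.1
xy rel axis -25.80074673231114 30.521252005076263 ang -0.7017807753285377 r 39.96530189930055 F radial [-8.26277796 -3.99858132  3.42752306]
```

View pics/w16.png

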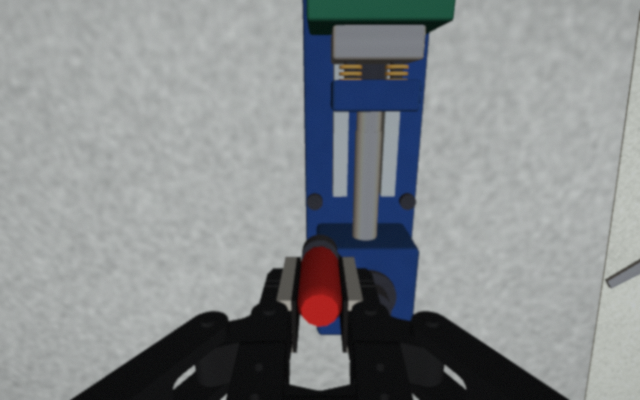

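View pics/s16.png

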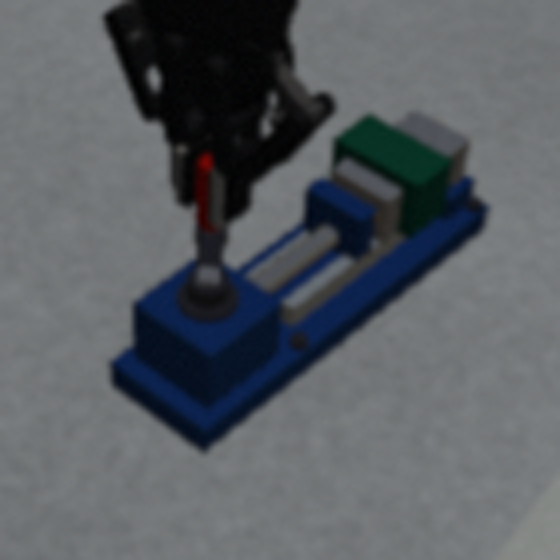

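```bash
python3 -m jog '[{"claw":1,"linear":[0,0,0],"rot":[0,0,0]},{"claw":1,"linear":[0,0,0],"rot":[0,0,0]},{"claw":1,"linear":[0,0,0],"rot":[0,0,0]},{"claw":1,"linear":[0,0,0],"rot":[0,0,0]},{"claw":1,"linear":[0,0,0],"rot":[0,0,0]},{"claw":1,"linear":[0,0,0],"rot":[0,0,0]},{"claw":1,"linear":[0,0,0],"rot":[0,0,0]},{"claw":1,"linear":[0,0,0],"rot":[0,0,0]},{"claw":1,"linear":[-20,0,0],"rot":[0,0,0]},{"claw":1,"linear":[-60,0,0],"rot":[0,0,0]},{"claw":1,"linear":[-100,0,0],"rot":[0,0,0]},{"claw":1,"linear":[-130,0,0],"rot":[0,0,0]},{"claw":1,"linear":[-150,60,25],"rot":[0,0,0]},{"claw":1,"linear":[-150,60,25],"rot":[0,0,0]},{"claw":1,"linear":[-150,60,25],"rot":[0,0,0]}]'
python3 chk.py
python3 - <<'E'
from h import *
im=env.capture("wrist");cv2.imwrite("pics/w17.png",im[:,:,::-1])
im=env.capture("scene");cv2.imwrite("pics/s17.png",cv2.resize(im[100:240,290:430,::-1],None,fx=4,fy=4,interpolation=cv2.INTER_CUBIC))
E
```

```text
time: 21.7
ee_pos: [575.1, 134.0, 240.5]
orientation: [0.652, 1.568, 0.532]
wrist_force: [0.6, -0.3, -0.3]
width: 85.4
p [575.1 134.  240.5] x [ 0.002  0.001 -1.   ] z [ 0.993 -0.12   0.002] F [ 0.6 -0.3 -0.3] w 85.4 t 21.7
xy rel axis 0.5689824102833239 93.73038379423934 ang 0.006070341317453226 r 93.73211075825945 F radial [ 0.3228788  -0.21801917  0.61031818]
```

View pics/w17.png

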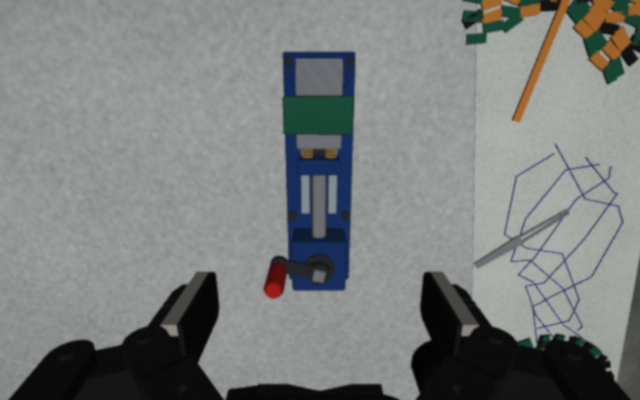

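View pics/s17.png

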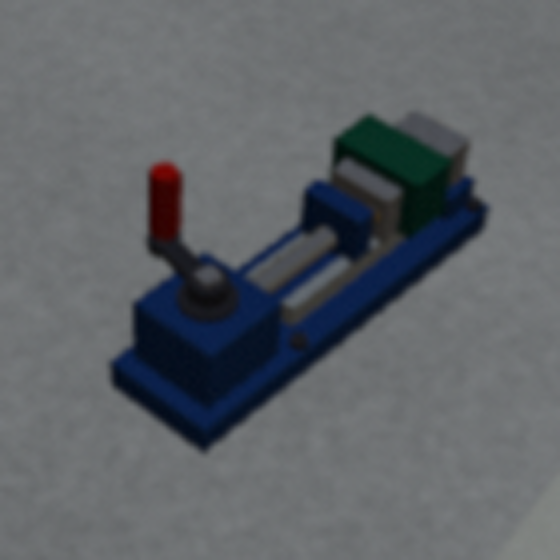

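Run:
```python
from h import *
d=env.camera_params("wrist");p=np.load("ba.npy");d['t']=d['t']+p[7:10]
c,sn=np.cos(p[2]),np.sin(p[2]);
def inv(u,z):
    a=w(d,u,z)[:2]-p[:2];return np.array([c*a[0]+sn*a[1],-sn*a[0]+c*a[1]])
im=env.capture("wrist");hsv=cv2.cvtColor(im,cv2.COLOR_RGB2HSV);m=((hsv[...,0]<8)|(hsv[...,0]>172))&(hsv[...,1]>150)&(hsv[...,2]>130)
ys,xs=np.nonzero(m);k=[xs.mean(),ys.mean()];print(k,len(xs))
v=inv(k,120)+[0,167];print(v,np.hypot(*v),"ang",np.arctan2(*v))
cv2.imwrite("pics/w18.png",cv2.resize(im[40:190,250:390,::-1],None,fx=4,fy=4,interpolation=cv2.INTER_CUBIC))
rate()
```

```text
[np.float64(274.79375), np.float64(287.16875)] 160
[-39.49060892   9.28242857] 40.56687901339352 ang -1.3399331216303025
p [573.  129.8 239.3] x [-0.001 -0.001 -1.   ] z [ 0.992 -0.125 -0.001] F [-0.6 -0.3  0. ] w 85.4 t 21.85
```

View pics/w18.png

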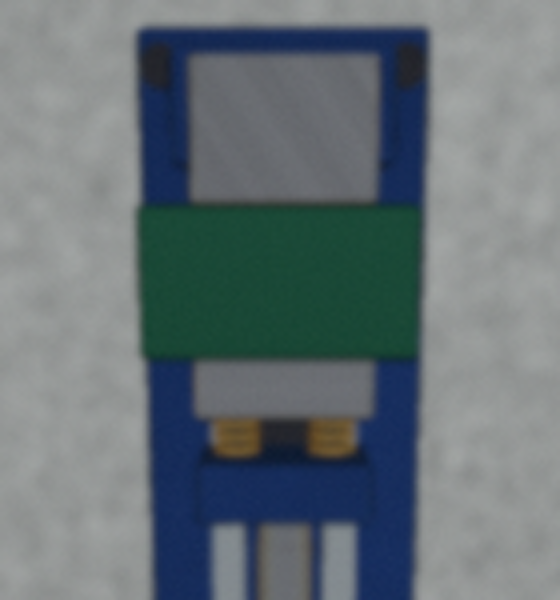

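Run:
```python
from h import *
p=np.load("ba.npy");c,sn=np.cos(p[2]),np.sin(p[2])
def inv(d,u,z):
    d=dict(d);d['t']=d['t']+p[7:10];a=w(d,u,z)[:2]-p[:2];return -sn*a[0]+c*a[1]
d=env.camera_params("wrist");f=lambda v:(320,(v+.5)/4-.5+40)
print("fixed face",inv(d,f(204),66),"bar rear",inv(d,f(357),74),"jaw rear",inv(d,f(417),66),"block rear",[inv(d,f(521),z) for z in(58,62,66)])
d=dict(np.load("w10.npz"))
im=cv2.imread("pics/w10.png");cv2.imwrite("pics/w10b.png",cv2.resize(im[80:180,270:370],None,fx=6,fy=6,interpolation=cv2.INTER_CUBIC))
```

```text
fixed face 0.6851601164691834 bar rear -30.73702074463648 jaw rear -44.82143999449562 block rear [np.float64(-70.38239609961107), np.float64(-69.49274308434796), np.float64(-68.60309006908484)]
```

View pics/w10b.png

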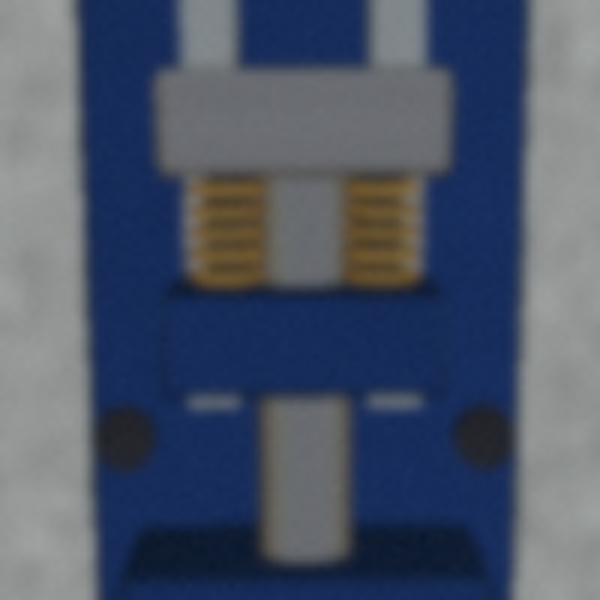

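Run:
```python
from h import *
im=env.capture("top");cv2.imwrite("pics/t_end.png",im[:,:,::-1]);rate();print(env.finish_job())
```

```text
p [573.  129.6 239.3] x [-0.001 -0.001 -1.   ] z [ 0.992 -0.126 -0.001] F [ 0.9 -0.7 -0.7] w 85.8 t 21.9
the job is handed in; nothing more can be done
None
```

View pics/t_end.png

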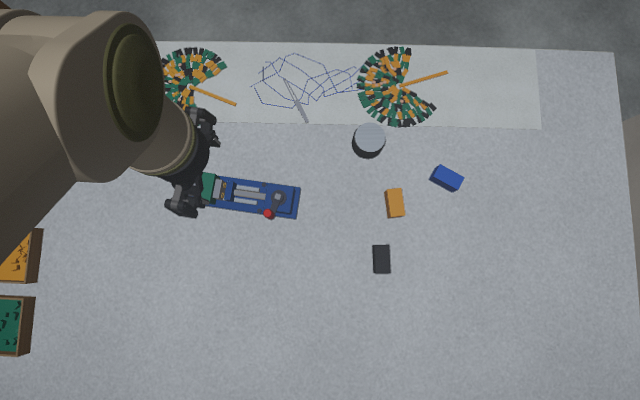

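The green bar is clamped in the vise and the job was handed in at about 22 s; no verdict is reported. I set the bar on the parallels, pressed it against the fixed jaw (about 5 N of contact) and let go. Then I turned the crank about 2.45 turns clockwise and let go.

**Crank slip:** when the fingers opened, the handle was pushed back about 0.65 rad, so the final position is about a third of a turn past where the jaw first touched the bar. I left it there because that is still the recommended amount.

**Last checks:**
- **Clamping:** the springs look about 6 mm shorter than at the start, which is roughly 37 N. That figure comes from the pictures; the clamping force was not measured directly.
- **Bar position:** it appears square to the jaws, centred, and against the fixed jaw. My position estimates disagree by about 1 mm, and the wrist camera calibration looked about 3 mm off in depth.
- **Surroundings:** the ochre bar, black bar and tin appear in the same places as at the start.
- **Gripper:** it is open and clear above the vise, with wrist force near zero.

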